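Lay out the capacitor job in working order

ROBOT

A 6-joint arm with a two-finger parallel gripper is mounted at the origin on a cart in front of the work surface, level with it; the furniture and walls round the work are solid. World frame = base frame: x ahead of the robot, y to its left, z up, the work surface at z = 0. Lengths are in m, angles in rad, forces in N, time in s.
With the tool pointing down it reaches from about 0.35 to 0.775 m from the base axis. Payload 5.5 kg.
Tool frame: the origin (TCP) lies at the very end of the fingers, on their centre line; the grasp point (between the pads) lies 19 mm behind it; z points along the fingers, y is the line along which they close (so a half turn about z gives the same grasp; the last joint's range is limited). The gripper opens to 85 mm and grips with 20 to 120 N. Pads are 22 mm wide; open, the fingers measure 114 mm over their backs; the gripper's body (76 mm by 85 mm) begins 54 mm behind the grasp point. The pads swing forward as they close: fully open they stand 13 mm farther back than shut.
Start: joints at [1.07, 0.313, 0.046, 1.304, 0, 1.431], TCP at [0.203, 0.538, 0.231] pointing down, gripper open.
Joint ranges: [-2.76, 2.76], [-0.86, 1.69], [-1.03, 1.26], [-2.2, 2.34], [-1.47, 1.5], [-3.14, 3.14]. Speed limits (rad/s): [2.57, 2.57, 3.14, 3.14, 3.14, 3.14].

INTERFACE

Orientations are given as a unit quaternion [w, x, y, z].
In Python, from workcell import env gives the robot as it stands. The module is installed in compiled form; this text tells all that it offers.
- The arm moves only by the tool jog_arm, never from a script. Its arguments are lists of equal length, an entry for each row: "gripper": the opening, from 0 (shut) to 1 (fully open); "offset": the shift along the world's x, y, z in cm, a list of three; "twist": the turn about the world's z in degrees. In form: {"gripper": [gripper, ...], "offset": [[dx, dy, dz], ...], "twist": [twist, ...]}. A call has exactly 8 rows; each row is the pose to reach, as a shift and turn from the pose commanded when the call began; what a row does not reach only later rows make up. A row lasts 1/8 s, in which the tool goes at most 62.5 mm and 10.7 degrees, less where a joint would pass 70% of its speed; a pose out of reach is approached as far as the arm can. A call with a gripper value outside its range is refused whole. The fingers move at their own pace and stop on an object; "squeeze" is the grip in N (left out, the last holds). Time passes only in rows, so rows that repeat a pose let the fingers close, or fill a call up. It gives the time, the measured TCP pose, the force, the opening and the grip force at its end, in the units of the state.
- env.get_state(): the state, without advancing time (a new reading comes with each control period).
- env.read_camera(name): name is "scene" or "top"; returns a dict with "image" (480x640x3 uint8, red, green, blue), "z_map" (480x640 float32, m along the optical axis (not along the pixel's ray), 0 where there is no reading), "fovy" (degrees; the focal length in pixels is half the picture's height over the tangent of half this angle, whatever the lens; pixels are square), "cx", "cy" (the principal point, pixels), "cam_to_world" (4x4, takes a point from camera to world coordinates). Camera axes: x right, y up, looking along -z (the intrinsics and any distortion apply to the point x, -y, -z); pixel columns grow to the right and rows downward; lengths in m; the calibration is good to about 2 mm. A picture is of the moment at which its call begins.
- env.hand_in(): hands the job in; it is judged then, once.
The state is a dict: "clock": time; "joint_pos": joint angles; "qvel": joint speeds; "tau": joint torques, N m; "tcp_pos": TCP position; "orientation": TCP orientation; "wrist_force": force on the tool from outside, world axes, zero at the start; "ft_torque": the same for the moment, N m; "finger_gap": finger opening in m; "grip_force": force on a finger pad.
Only numpy, scipy, OpenCV 4.12 (cv2) and the standard library are available. Lean on these libraries where they do the work, as an engineer would, in place of code of your own. Each camera call takes 0.05 s, during which the arm holds its last target. There are 200 camera calls.

TASK

Lay out the capacitor job in the three trays in working order, starting from the controller unit: the capacitor in the tray next to the unit, the solder wire reel in the middle tray with the flux tin on top of it, and the white adaptor in the tray farthest from the unit. Set each down upright in the middle of its tray, the tin centred on the reel, and leave the masking tape and the flat braid reel where they lie.

Things in the scene. Friction and masses are not known exactly. Their poses are not given: they have to be found in the camera images.
- capacitor_center (a point): capacitor: plain dark brown upright cylinder, 22 mm in diameter, 26 mm high, standing loose on its end on the bench; the point is at its centre, half-way up (13 mm above its underside), z up
- solder_reel_center (a point): reel of solder wire: upright spool with black flanges and bright wire, standing loose on its flange; flanges 51 mm in diameter, 46 mm high, flat top; a wire end sticks out a few mm beside it and does not hinder a grasp; the point is on the spool's axis half-way up (23 mm above its underside), z up along the spool
- flux_tin_center (a point): flux tin: low round tin with a lid, 44 mm in diameter, 20 mm high, standing loose; the point is at its centre, half-way up (10 mm above its underside), z up
- adaptor_center (a point): small white power adaptor: upright rounded white box, 24 mm along its x, 28 mm along its y, 45 mm high, loose; the point is at its centre, half-way up (22.5 mm above its underside), z up
- tray_a: one of three identical square mid-grey plastic parts trays in a row, screwed to the bench, 90x90 mm, floor 2 mm thick, rim 3 mm wide and 6 mm high; origin at the centre of its underside (bench height), z up. The trays are 160 mm apart centre to centre; their names do not tell their order in the row
- tray_b: one of three identical square mid-grey plastic parts trays in a row, screwed to the bench, 90x90 mm, floor 2 mm thick, rim 3 mm wide and 6 mm high; origin at the centre of its underside (bench height), z up. The trays are 160 mm apart centre to centre; their names do not tell their order in the row
- tray_c: one of three identical square mid-grey plastic parts trays in a row, screwed to the bench, 90x90 mm, floor 2 mm thick, rim 3 mm wide and 6 mm high; origin at the centre of its underside (bench height), z up. The trays are 160 mm apart centre to centre; their names do not tell their order in the row
- unit: controller unit under repair: flat beige housing with dark panels, 172x95 mm, 37 mm high, fixed on the bench beyond one end of the row of trays (left or right), a little farther back, its centre about 190 mm from the centre of the tray next to it; origin at the centre of its underside
- masking_roll: roll of masking tape lying flat and loose beyond the other end of the row, 96 mm in diameter, 25 mm high; bystander, stays where it is; origin at the centre of its underside
- braid_center (a point): flat reel of desoldering braid, 39 mm in diameter, only 10 mm high, lying loose among the things in front of the trays; bystander, stays where it is; the point is at its centre, 5 mm above its underside
There are look-alikes about, which are no part of the job. What is shaped like the part that bears solder_reel_center but blue is not meant.

How it is judged:
By the outcome, as a careful person would: the job done as asked, in the order asked, and still so for the second after the job is handed in, with the robot touching nothing.
It also fails if it takes over 118 s, if anything falls off the work surface, if the arm or the gripper's body presses on something with over 40 N, if the wrist force passes 120 N, or if a joint passes its speed limit or range.

## Working session

There is one attempt and no reset: what is moved stays moved. The work goes in short steps, Python scripts to look and compute and a tool call to move; the robot and the scene stay as the last step left them, time stands still between calls to the robot, and variables do not carry over. Pictures are saved under pics/ and viewed, at most 14 in all, crops included, and the job is handed in when it is done.

Besides the shell and the picture viewer there is one more tool, called after ">>>" as name(argument=value, ...) on one line, values as JSON. jog_arm: Moves the arm, as the interface text tells. Its arguments: {"type":"object","properties":{"gripper":{"type":"array"},"offset":{"type":"array"},"twist":{"type":"array"},"squeeze":{"type":"number"}},"required":["gripper","offset","twist"]}

```bash
mkdir -p pics
cat > h.py <<'E'
import numpy as np, cv2
from workcell import env
def cam(n):
    c=env.read_camera(n); c['f']=240/np.tan(np.radians(c['fovy'])/2); return c
def cloud(c):
    v,u=np.mgrid[0:480,0:640]; z=c['z_map']
    p=np.stack([(u-c['cx'])/c['f']*z,-(v-c['cy'])/c['f']*z,-z,np.ones_like(z)],-1)
    return (p@np.array(c['cam_to_world']).T)[...,:3]
def ray(c,u,v,h):
    M=np.array(c['cam_to_world']); d=M[:3,:3]@np.array([(u-c['cx'])/c['f'],-(v-c['cy'])/c['f'],-1.]); o=M[:3,3]
    return o+d*(h-o[2])/d[2]
E
python3 - <<'E'
from h import *
for n in('top','scene'):
    c=cam(n); cv2.imwrite(f'pics/{n}0.png',c['image'][...,::-1]); print(n,[k for k in c],c['fovy'],c['cx'],c['cy'],np.round(c['cam_to_world'],3).tolist())
    np.savez(f'{n}0.npz',**{k:v for k,v in c.items()})
print(env.get_state())
E
```

```text
top ['image', 'z_map', 'fovy', 'cx', 'cy', 'cam_to_world', 'f'] 56.53449024150944 317.4727277679407 246.90450191031817 [[0.015, 0.995, -0.097, 0.442], [-1.0, 0.016, 0.004, 0.023], [0.006, 0.097, 0.995, 1.181], [0.0, 0.0, 0.0, 1.0]]
scene ['image', 'z_map', 'fovy', 'cx', 'cy', 'cam_to_world', 'f'] 56.8927322414575 318.55138802854384 235.66329265518678 [[0.84, 0.411, -0.353, 0.167], [-0.542, 0.643, -0.541, -0.556], [0.004, 0.646, 0.763, 0.826], [0.0, 0.0, 0.0, 1.0]]
{'clock': 0.1, 'joint_pos': array([1.07036900e+00, 3.13945611e-01, 4.50885140e-02, 1.30363050e+00,
       2.32570948e-05, 1.43118894e+00]), 'qvel': array([-0.00014419, -0.00113801,  0.00143423,  0.00056145,  0.00026894,
       -0.0001985 ]), 'tau': array([ 1.96660709e-03, -4.81726956e+01,  2.99242437e+01,  1.27628751e-02,
       -1.07123205e-04, -4.82769408e-06]), 'tcp_pos': array([0.2027778 , 0.53755607, 0.23048484]), 'orientation': array([-2.77060221e-04,  1.79432851e-01,  9.83769860e-01, -7.99042824e-04]), 'wrist_force': array([-0.33486382,  0.33009298, -0.73886053]), 'ft_torque': array([-0.02424651, -0.05318228, -0.00332444]), 'grip_force': 0.0, 'finger_gap': 0.08522797286054115}
```

View pics/top0.png

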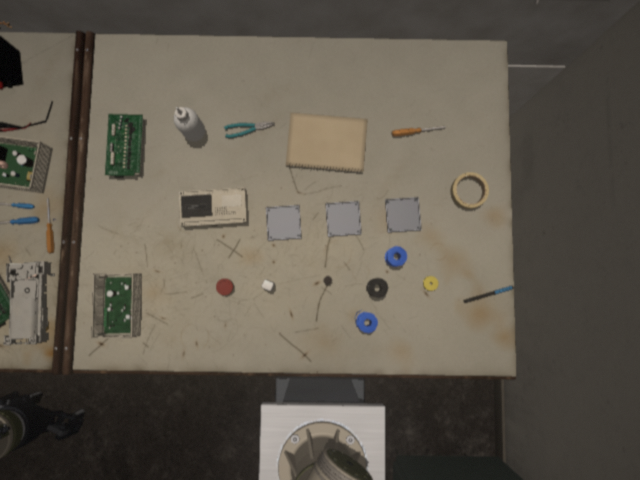

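View pics/scene0.png

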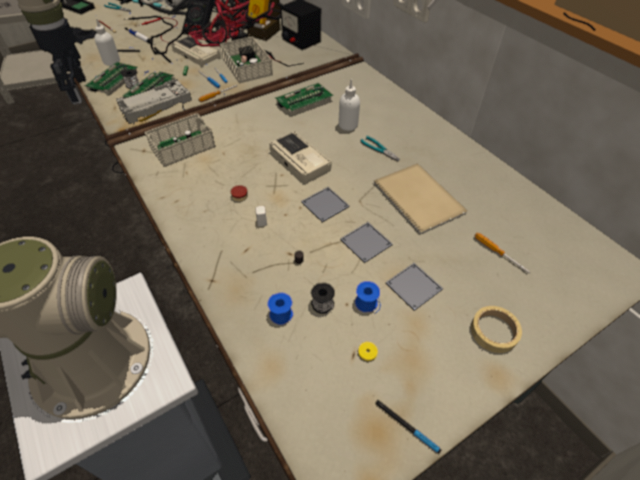

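The top view shows the unit at (212,208), so the trays run from it as (284,222), (344,218), (403,215). The parts are the tin at (225,287), adaptor (268,286), capacitor (327,281), black reel (377,288) with blue reels at (397,257) and (367,323), and braid (431,284). The scene view agrees.

```bash
cat > meas.py <<'E'
from h import *
H={'tin':.02,'adp':.045,'cap':.026,'reel':.046,'braid':.01,'blue1':.046,'blue2':.046,'tape':.025,'unit':.037,'t1':.006,'t2':.006,'t3':.006}
SEED={'top':dict(tin=(225,287),adp=(268,286),cap=(327,281),reel=(377,288),braid=(431,284),blue1=(397,257),blue2=(367,323),tape=(470,191),unit=(212,208),t1=(284,222),t2=(344,218),t3=(403,215)),
'scene':dict(tin=(239,193),adp=(261,216),cap=(299,257),reel=(322,298),braid=(368,352),blue1=(368,296),blue2=(280,307),tape=(497,329),unit=(300,157),t1=(326,204),t2=(367,242),t3=(414,286))}
def measure(n,c,seeds=None,names=None):
    P=cloud(c); out={}
    for k,(u,v) in (seeds or SEED[n]).items():
        r=44 if k in('unit',) else 36 if k[0]=='t' and k!='tin' else 14 if k in('cap','adp') else 18
        s=(slice(v-r,v+r),slice(u-r,u+r)); p=P[s].reshape(-1,3); img=c['image'][s].reshape(-1,3).astype(int)
        if k in('t1','t2','t3'):
            m=((img.max(1)-img.min(1)<28)&(img[:,2]>=img[:,0]-2)&(img.sum(1)>180)).reshape(2*r,2*r).astype(np.uint8)
            l=cv2.connectedComponents(m)[1]; m=l==l[r,r]
            ct=cv2.findContours(m.astype(np.uint8),0,2)[0]; ct=max(ct,key=cv2.contourArea)
            (x,y),(w,h),a=cv2.minAreaRect(np.array([ray(c,q[0]+u-r,q[1]+v-r,.006)[:2]*1000 for q in ct[:,0]],np.float32))
            out[k]=(x,y,w,h,a,p[m.ravel()][:,2].mean()*1000)
        else:
            m=(abs(p[:,2]-H[k])<.006)&(p[:,2]>.005)
            m=m.reshape(2*r,2*r).astype(np.uint8)
            L,l,st,cc=cv2.connectedComponentsWithStats(m)
            if L<2: print(k,'none'); continue
            d=[np.hypot(*(cc[i]-r))-st[i,4]**.5 for i in range(1,L)]; m=(l==1+int(np.argmin(d))).ravel()
            q=p[m]; 
            vv,uu=np.mgrid[v-r:v+r,u-r:u+r]; R=np.array([ray(c,a,b,H[k]) for a,b in zip(uu.ravel()[m],vv.ravel()[m])])
            (x,y),(w,h),a=cv2.minAreaRect((R[:,:2]*1000).astype(np.float32)); 
            out[k]=(x,y,w,h,a,np.median(q[:,2])*1000)
    return out
if __name__=='__main__':
    for n in('top','scene'):
        c={k:v[()] for k,v in np.load(f'{n}0.npz').items()}; P=cloud(c); print(n,'bench z',[round(float(P[v,u,2])*1000,1) for u,v in ([(150,260),(300,310),(460,310),(320,60)] if n=='top' else [(200,200),(240,330),(420,380),(330,350)])])
        for k,o in measure(n,c).items(): print(k,np.round(o,1))
E
python3 meas.py
python3 - <<'E'
import cv2
a=cv2.imread('pics/top0.png')[190:340,190:450]
cv2.imwrite('pics/crop0.png',cv2.resize(a,None,fx=3,fy=3,interpolation=cv2.INTER_CUBIC))
E
```

```text
top bench z [2.4, -2.6, 0.9, 1.6]
tin [449.9 259.   41.3  41.7   0.9  19.7]
adp [455.5 144.8  26.9  22.9  69.2  45.2]
cap [470.7  -8.5  18.   18.1   0.9  26.4]
reel [ 453.4 -135.7   48.5   50.    63.7   46.6]
braid [ 467.4 -278.9   35.8   38.7    7.9   11. ]
blue1 [ 534.1 -183.3   48.8   48.6    0.    46.3]
blue2 [ 365.7 -109.3   49.3   48.    45.8   46.5]
tape [ 713.8 -381.9   94.1   95.7    0.9   25.3]
unit [655.6 293.7  91.4 171.4   4.8  35.7]
t1 [623.9 110.5 190.8 190.2   1.    5.3]
t2 [637.2 -50.2 191.3 190.6   1.    6.6]
t3 [ 6.480e+02 -2.076e+02  1.939e+02  1.910e+02  3.000e-01  5.700e+00]
scene bench z [0.8, 1.0, 0.4, 2.1]
tin [446.9 256.   44.7  44.6  57.4  19.2]
adp [452.4 141.1  32.4  22.5  69.2  44.7]
cap [468.8 -10.2  23.3  20.6  58.5  25.5]
reel [ 451.7 -136.2   49.3   48.    57.8   46.1]
braid [ 465.5 -278.8   38.3   38.    57.3   10.3]
blue1 [ 532.9 -183.9   47.1   49.    57.3   45.9]
blue2 [ 363.9 -110.1   50.1   47.1   61.4   45.9]
tape [ 711.  -384.1   94.8   96.    57.3   24.6]
unit [652.1 288.6  92.1 175.8   4.9  35.1]
t1 [627.2 113.8 257.4 197.7  57.5   6. ]
t2 [642.6 -49.2 225.7 182.6  56.1   5.7]
t3 [ 653.2 -207.7  204.7  167.2   52.2    5.6]
```

View pics/crop0.png

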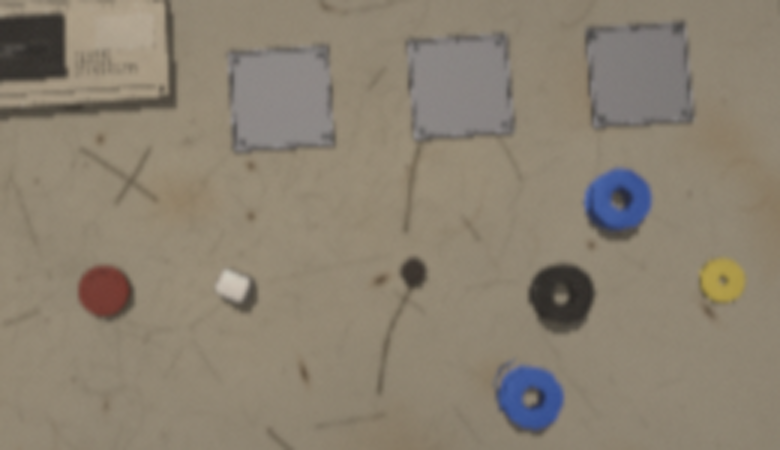

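The crop shows the three trays sharply, the adaptor turned about 20° at crop (234,286), and the capacitor at crop (413,272). The tray mask leaked, so I'll fix it.

```bash
sed -i 's/m=((img.max(1).*/m=(img[:,0]-img[:,2]<8).reshape(2*r,2*r).astype(np.uint8)/' meas.py; python3 meas.py | grep -E '^t[0-9]|top|scene'
python3 - <<'E'
import numpy as np
c=np.load('top0.npz')['image']; print(c[222,284],c[245,314],c[218,344],c[250,344])
E
```

```text
top bench z [2.4, -2.6, 0.9, 1.6]
t1 [620.9 110.6  85.4  84.7   4.8   5.4]
t2 [634.3 -48.1  85.4  85.4   4.8   7.8]
t3 [ 647.6 -207.4   85.1   86.4    4.8    4.3]
scene bench z [0.8, 1.0, 0.4, 2.1]
t1 [618.7 107.7  86.1  87.1   5.6   7.9]
t2 [632.1 -51.1  87.1  87.    4.6   8.5]
t3 [ 645.3 -209.8   88.1   86.5    4.7    6.1]
[141 136 134] [148 137 117] [137 132 130] [148 136 116]
```

>>> jog_arm(gripper=[1,1,1,1,1,1,1,1], offset=[[4,-6,-1],[8,-12,-2],[12,-18,-3],[16,-24,-4],[20,-30,-5],[24,-36,-5],[25,-39.5,-5],[25,-39.5,-5]], twist=[0,0,0,0,0,0,0,0])

```text
clock: 1.1
tcp_pos: [0.4538, 0.1403, 0.1808]
orientation: [-0.0, 0.181, 0.984, -0.0]
wrist_force: [1.0, 0.2, -1.0]
finger_gap: 0.0857
grip_force: 0.0
```

>>> jog_arm(gripper=[1,1,1,1,0.6,0.2,0.2,0.2], offset=[[0,0,-5],[0,0,-10],[0,0,-15],[0,0,-16.8],[0,0,-16.8],[0,0,-16.8],[0,0,-16.8],[0,0,-16.8]], twist=[0,0,0,0,0,0,0,0], squeeze=30)

```text
clock: 2.1
tcp_pos: [0.4543, 0.1433, 0.0147]
orientation: [0.001, 0.179, 0.984, 0.001]
wrist_force: [0.0, 0.4, 5.3]
finger_gap: 0.0275
grip_force: 30.9
```

>>> jog_arm(gripper=[0.2,0.2,0.2,0.2,0.2,0.2,0.2,0.2], offset=[[0,0,5],[0,0,10],[2,-4,12],[5,-9,12],[8,-14,12],[11,-20,12],[14,-25,12],[16,-29,12]], twist=[0,0,0,5,10,15,20,25])

```text
clock: 3.1
tcp_pos: [0.6142, -0.1496, 0.1336]
orientation: [0.001, -0.039, 0.999, -0.0]
wrist_force: [0.4, 0.5, -1.9]
finger_gap: 0.0278
grip_force: 30.2
```

>>> jog_arm(gripper=[0.2,0.2,0.2,0.2,0.2,0.2,0.2,0.2], offset=[[2,-4,0],[3.2,-6.2,0],[3.2,-6.2,0],[3.2,-6.2,-3],[3.2,-6.2,-6],[3.2,-6.2,-9],[3.2,-6.2,-9],[3.2,-6.2,-9]], twist=[0,0,0,0,0,0,0,0])

```text
clock: 4.1
tcp_pos: [0.6454, -0.2084, 0.0447]
orientation: [0.001, -0.038, 0.999, -0.0]
wrist_force: [0.3, 0.2, -0.8]
finger_gap: 0.0274
grip_force: 30.2
```

Run:
```python
from meas import *
c=cam('scene'); cv2.imwrite('pics/s1.png',cv2.resize(c['image'][150:390,250:570,::-1],None,fx=2.4,fy=2.4))
s=env.get_state(); print(s['tcp_pos'],s['grip_force'],s['finger_gap'],s['orientation'])
```

```text
[ 0.64595456 -0.20886044  0.0452583 ] 30.228127241134644 0.027691525522134226 [ 1.13625863e-03 -3.80413057e-02  9.99275412e-01 -4.66913176e-04]
```

View pics/s1.png

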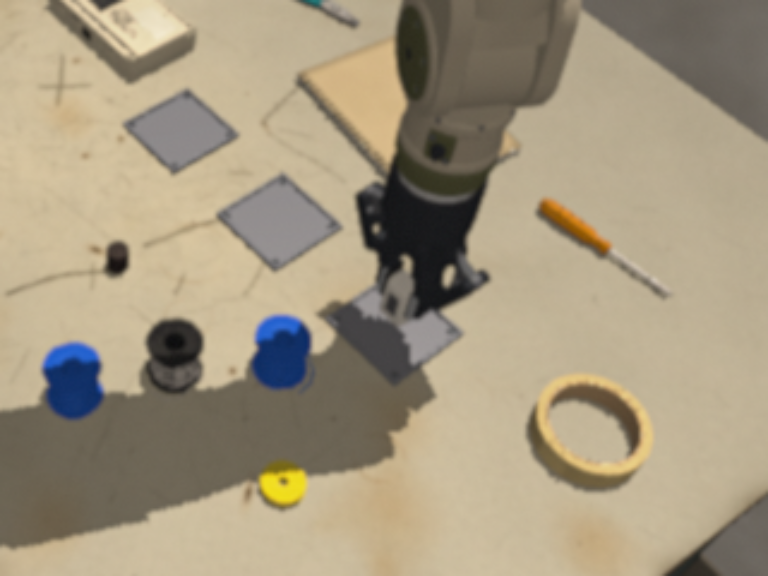

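The picture shows the adaptor held upright over the far tray (crop 397,305) and the bystanders unmoved. I'll lower it 28 mm and release.

>>> jog_arm(gripper=[0.2,0.2,0.2,0.2,0.4,0.55,0.55,0.55], offset=[[0.05,0,-1.4],[0.05,0,-2.5],[0.05,0,-2.8],[0.05,0,-2.8],[0.05,0,-2.8],[0.05,0,-2.8],[0.05,0,-2.8],[0.05,0,0]], twist=[0,0,0,0,0,0,0,0])

```text
clock: 5.15
tcp_pos: [0.6433, -0.208, 0.0405]
orientation: [-0.003, -0.038, 0.999, 0.001]
wrist_force: [-0.4, -0.5, 0.2]
finger_gap: 0.0469
grip_force: 0.0
```

>>> jog_arm(gripper=[0.55,0.55,0.8,1,1,1,1,1], offset=[[0,0,5],[0,0,10],[-3,2,10],[-8,4,10],[-13,6,10],[-18,7,10],[-19.4,7.2,10],[-19.4,7.2,10]], twist=[0,0,0,0,0,0,0,0])

```text
clock: 6.15
tcp_pos: [0.4516, -0.1372, 0.1438]
orientation: [0.001, -0.038, 0.999, -0.0]
wrist_force: [0.3, 0.7, -0.5]
finger_gap: 0.0854
grip_force: 0.0
```

Run:
```python
from meas import *
s=env.get_state(); print(s['tcp_pos'],s['finger_gap'])
for n,sd in(('scene',dict(adp=(416,280),reel=(322,298),t2=(367,242))),('top',dict(adp=(406,213)))):
    c=cam(n)
    for k,o in measure(n,c,sd).items(): print(n,k,np.round(o,1))
```

```text
[ 0.45159389 -0.13717929  0.14378078] 0.0853613933638937
scene adp [ 642.3 -212.    26.8   30.3    1.9   47.1]
scene reel [ 451.7 -136.2   49.3   48.    57.8   46. ]
scene t2 [588.8 -12.  167.4 170.6   4.5 135.3]
top adp [ 645.7 -209.4   23.5   28.4    0.9   47.5]
```

>>> jog_arm(gripper=[1,1,1,1,0.7,0.45,0.45,0.45], offset=[[0.1,0.1,-5],[0.1,0.1,-9],[0.1,0.1,-12.8],[0.1,0.1,-12.8],[0.1,0.1,-12.8],[0.1,0.1,-12.8],[0.1,0.1,-12.8],[0.1,0.1,-12.8]], twist=[0,0,0,0,0,0,0,0], squeeze=40)

```text
clock: 7.25
tcp_pos: [0.4544, -0.1366, 0.0172]
orientation: [0.002, -0.038, 0.999, -0.001]
wrist_force: [-0.5, 1.5, 5.5]
finger_gap: 0.0495
grip_force: 42.1
```

>>> jog_arm(gripper=[0.45,0.45,0.45,0.45,0.45,0.45,0.45,0.45], offset=[[0,0,4],[0,0,8],[4,2,8],[8,4,8],[12,6,8],[16,8,8],[18.1,8.8,8],[18.1,8.8,6]], twist=[0,0,0,0,0,0,0,0])

```text
clock: 8.25
tcp_pos: [0.6368, -0.0474, 0.0769]
orientation: [0.003, -0.039, 0.999, -0.001]
wrist_force: [0.9, 0.2, -2.8]
finger_gap: 0.0497
grip_force: 43.4
```

>>> jog_arm(gripper=[0.45,0.45,0.45,0.45,0.45,0.45,0.45,0.45], offset=[[0,0,-2],[0,0,-3],[0,0,-3],[0,0,-3],[0,0,-3],[0,0,-3],[0,0,-3],[0,0,-3]], twist=[0,0,0,0,0,0,0,0])

```text
clock: 9.25
tcp_pos: [0.6335, -0.048, 0.0454]
orientation: [0.0, -0.038, 0.999, 0.0]
wrist_force: [-0.1, -0.6, -2.3]
finger_gap: 0.0495
grip_force: 43.3
```

Run:
```python
from meas import *
c=cam('scene'); cv2.imwrite('pics/s2.png',cv2.resize(c['image'][130:330,260:500,::-1],None,fx=3,fy=3))
s=env.get_state(); print(s['tcp_pos'],s['grip_force'],s['finger_gap'])
```

```text
[ 0.63348576 -0.04798427  0.04534102] 43.30936833866872 0.049453686514566206
```

View pics/s2.png

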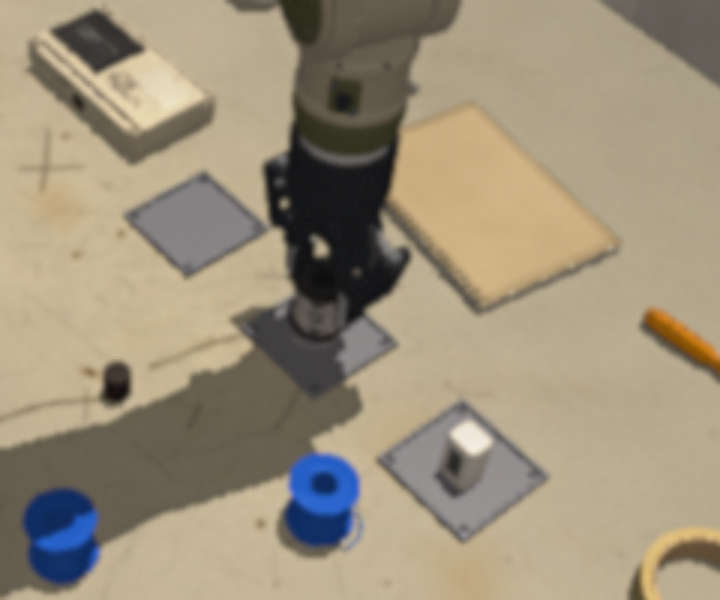

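The reel is held upright over the middle tray (crop 318,310), and the adaptor stands upright in the far tray (crop 465,450).

>>> jog_arm(gripper=[0.45,0.45,0.45,0.45,0.6,0.75,0.9,0.9], offset=[[0,0,-1.4],[0,0,-2.3],[0,0,-2.6],[0,0,-2.6],[0,0,-2.6],[0,0,-2.6],[0,0,-2.6],[0,0,0]], twist=[0,0,0,0,0,0,0,0])

```text
clock: 10.3
tcp_pos: [0.6317, -0.0477, 0.0433]
orientation: [-0.002, -0.038, 0.999, 0.001]
wrist_force: [-0.8, -0.2, -0.9]
finger_gap: 0.0768
grip_force: 0.0
```

>>> jog_arm(gripper=[0.9,0.9,0.9,0.9,0.9,0.9,0.9,0.9], offset=[[0,0,5],[0,0,10],[-4,1,10],[-8,2,10],[-12,3,10],[-16,3.8,10],[-16.4,3.9,10],[-16.4,3.9,10]], twist=[0,0,0,0,0,0,0,0])

```text
clock: 11.3
tcp_pos: [0.4703, -0.0091, 0.1459]
orientation: [0.001, -0.038, 0.999, -0.0]
wrist_force: [0.4, -0.3, 1.3]
finger_gap: 0.0772
grip_force: 0.0
```

Run:
```python
from meas import *
s=env.get_state(); print(s['tcp_pos'],s['finger_gap'])
for n,sd in(('scene',dict(adp=(416,280),reel=(367,233),cap=(299,257))),('top',dict(adp=(406,213),reel=(345,215)))):
    c=cam(n)
    for k,o in measure(n,c,sd).items(): print(n,k,np.round(o,1))
```

```text
[ 0.47033262 -0.00914107  0.14588187] 0.07718321825681697
scene adp [ 642.2 -211.5   26.8   29.2    1.9   46.5]
scene reel [630.4 -48.7  50.2  49.1  73.5  47.7]
scene cap [468.  -11.2  24.   22.1  18.1  25.8]
top adp [ 645.7 -209.4   23.5   28.4    0.9   46.9]
top reel [632.  -48.6  48.8  49.4  72.2  48.3]
```

>>> jog_arm(gripper=[0.9,0.9,0.9,0.9,0.5,0.15,0.15,0.15], offset=[[0,0,-5],[0,0,-10],[0,0,-13.5],[0,0,-14.4],[0,0,-14.4],[0,0,-14.4],[0,0,-14.4],[0,0,-14.4]], twist=[0,0,0,0,0,0,0,0], squeeze=25)

```text
clock: 12.4
tcp_pos: [0.4709, -0.0092, 0.0027]
orientation: [0.001, -0.038, 0.999, -0.0]
wrist_force: [0.4, 1.0, 6.7]
finger_gap: 0.0209
grip_force: 24.7
```

>>> jog_arm(gripper=[0.15,0.15,0.15,0.15,0.15,0.15,0.15,0.15], offset=[[0,0,0],[0,0,4],[0,0,9],[4,3,9],[8,6,9],[12,9,9],[15.2,12,9],[15.2,12,5]], twist=[0,0,0,0,0,0,0,0])

```text
clock: 13.4
tcp_pos: [0.6276, 0.1135, 0.0546]
orientation: [0.005, -0.039, 0.999, 0.0]
wrist_force: [0.4, -0.1, -0.8]
finger_gap: 0.0212
grip_force: 24.8
```

>>> jog_arm(gripper=[0.15,0.15,0.15,0.15,0.15,0.15,0.15,0.15], offset=[[0,0,-2],[0,0,-2],[0,0,-2],[0,0,-2],[0,0,-2],[0,0,-2],[0,0,-2],[0,0,-2]], twist=[0,0,0,0,0,0,0,0])

```text
clock: 14.4
tcp_pos: [0.6215, 0.111, 0.0314]
orientation: [0.0, -0.038, 0.999, 0.0]
wrist_force: [0.0, -0.0, 0.4]
finger_gap: 0.0208
grip_force: 24.8
```

Run:
```python
from meas import *
c=cam('scene'); cv2.imwrite('pics/s3.png',cv2.resize(c['image'][110:310,230:470,::-1],None,fx=3,fy=3))
s=env.get_state(); print(s['tcp_pos'],s['grip_force'],s['finger_gap'])
```

```text
[0.62146811 0.11100167 0.03129809] 24.769200700102374 0.020721883794208227
```

View pics/s3.png

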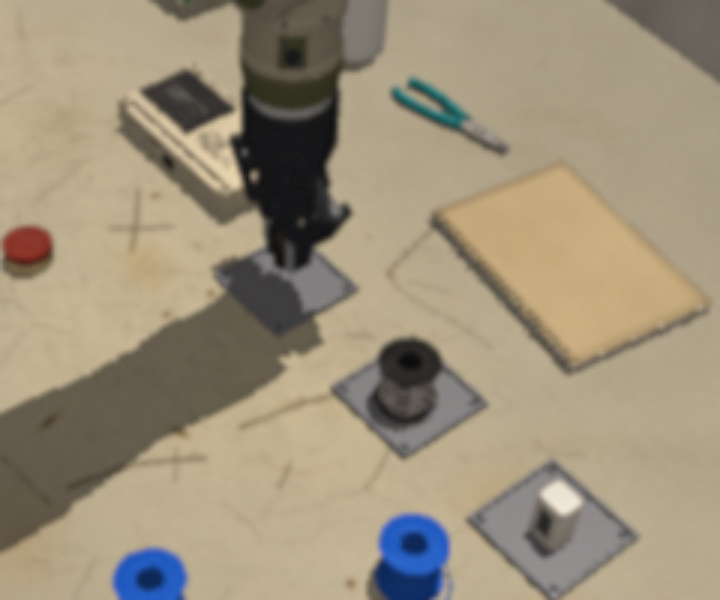

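Capacitor held over the near tray (crop 290,255); reel and adaptor stand upright in theirs. Release, then go to the tin.

>>> jog_arm(gripper=[0.15,0.15,0.15,0.15,0.3,0.5,0.5,0.5], offset=[[0,0,-1.4],[0,0,-2.3],[0,0,-2.6],[0,0,-2.6],[0,0,-2.6],[0,0,-2.6],[0,0,-2.6],[0,0,0]], twist=[0,0,0,0,0,0,0,0])

```text
clock: 15.45
tcp_pos: [0.6194, 0.1109, 0.0293]
orientation: [-0.002, -0.038, 0.999, 0.0]
wrist_force: [-0.2, 0.8, 0.2]
finger_gap: 0.0427
grip_force: 0.0
```

>>> jog_arm(gripper=[0.5,0.5,0.8,1,1,1,1,1], offset=[[0,0,5],[0,0,9],[-4,3,9],[-8,6,9],[-12,9,9],[-16,13,9],[-17.3,14.6,9],[-17.3,14.6,9]], twist=[0,0,0,0,0,0,0,0])

```text
clock: 16.45
tcp_pos: [0.4475, 0.2581, 0.1216]
orientation: [0.0, -0.039, 0.999, 0.0]
wrist_force: [0.3, -0.2, -0.8]
finger_gap: 0.0854
grip_force: 0.0
```

Run:
```python
from meas import *
s=env.get_state(); print(s['tcp_pos'],s['finger_gap'])
for n,sd in(('scene',dict(cap=(326,200),tin=(239,193),reel=(367,233))),('top',dict(cap=(284,220),reel=(345,215)))):
    c=cam(n); H['cap']=.028
    for k,o in measure(n,c,sd).items(): print(n,k,np.round(o,1))
```

```text
[0.44745701 0.25806273 0.12159922] 0.08541303335925203
scene cap [616.9 108.5  23.   21.9   2.2  27.3]
scene tin [447.1 255.9  44.7  45.   57.4  18.9]
scene reel [630.1 -49.4  50.9  49.1  69.8  47.7]
top cap [621.1 109.7  21.1  20.9   1.3  28.6]
top reel [632.  -48.6  48.8  49.4  72.2  48.5]
```

>>> jog_arm(gripper=[1,1,1,1,0.7,0.35,0.35,0.35], offset=[[0.1,0,-5],[0.1,0,-10],[0.1,0,-12],[0.1,0,-12],[0.1,0,-12],[0.1,0,-12],[0.1,0,-12],[0.1,0,-12]], twist=[0,0,0,0,0,0,0,0], squeeze=30)

```text
clock: 17.55
tcp_pos: [0.4508, 0.2576, 0.0029]
orientation: [0.001, -0.038, 0.999, 0.001]
wrist_force: [-0.4, 0.5, 6.1]
finger_gap: 0.0418
grip_force: 30.4
```

>>> jog_arm(gripper=[0.35,0.35,0.35,0.35,0.35,0.35,0.35,0.35], offset=[[0,0,0],[0,0,5],[0,0,10],[0,0,12],[0,0,12],[0,0,12],[0,0,12],[0,0,12]], twist=[0,0,0,0,0,0,0,0])

```text
clock: 18.55
tcp_pos: [0.4488, 0.2567, 0.1202]
orientation: [-0.001, -0.038, 0.999, -0.0]
wrist_force: [-0.0, 0.2, -0.6]
finger_gap: 0.0415
grip_force: 31.1
```

Run:
```python
from meas import *
c=cam('scene'); cv2.imwrite('pics/s4.png',cv2.resize(c['image'][70:270,140:380,::-1],None,fx=3,fy=3))
s=env.get_state(); print(s['tcp_pos'],s['grip_force'],s['finger_gap'])
```

```text
[0.44898871 0.25679251 0.1204121 ] 31.10626993562164 0.04161408031182383
```

View pics/s4.png

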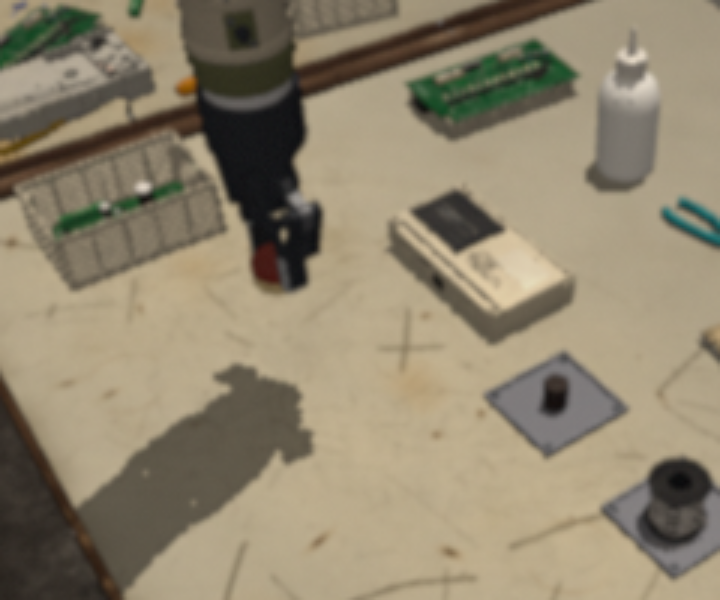

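The picture shows the tin held (crop 270,265), the capacitor standing mid-tray (crop 555,392) and the reel upright (crop 680,495).

>>> jog_arm(gripper=[0.35,0.35,0.35,0.35,0.35,0.35,0.35,0.35], offset=[[2.5,-4,0],[5,-8,0],[7.5,-12.5,0],[10,-17,0],[12.5,-21,0],[15,-25,0],[17,-28.5,0],[18.3,-30.5,0]], twist=[0,0,0,0,0,0,0,0])

```text
clock: 19.6
tcp_pos: [0.6332, -0.0501, 0.1205]
orientation: [-0.0, -0.037, 0.999, 0.0]
wrist_force: [0.4, 0.5, -1.3]
finger_gap: 0.0414
grip_force: 31.1
```

>>> jog_arm(gripper=[0.35,0.35,0.35,0.35,0.35,0.35,0.35,0.35], offset=[[0,0,0],[0,0,-3],[0,0,-5.5],[0,0,-5.5],[0,0,-5.5],[0,0,-5.5],[0,0,-5.5],[0,0,-5.5]], twist=[0,0,0,0,0,0,0,0])

```text
clock: 20.6
tcp_pos: [0.6328, -0.048, 0.0669]
orientation: [0.0, -0.038, 0.999, -0.0]
wrist_force: [0.1, -0.0, -0.6]
finger_gap: 0.0414
grip_force: 31.1
```

Run:
```python
from meas import *
c=cam('scene'); cv2.imwrite('pics/s5.png',cv2.resize(c['image'][180:280,307:427,::-1],None,fx=6,fy=6,interpolation=cv2.INTER_CUBIC))
s=env.get_state(); print(s['tcp_pos'],s['grip_force'],s['finger_gap'])
```

```text
[ 0.6327242  -0.04806778  0.06675371] 31.107399658640134 0.04179344904663711
```

View pics/s5.png

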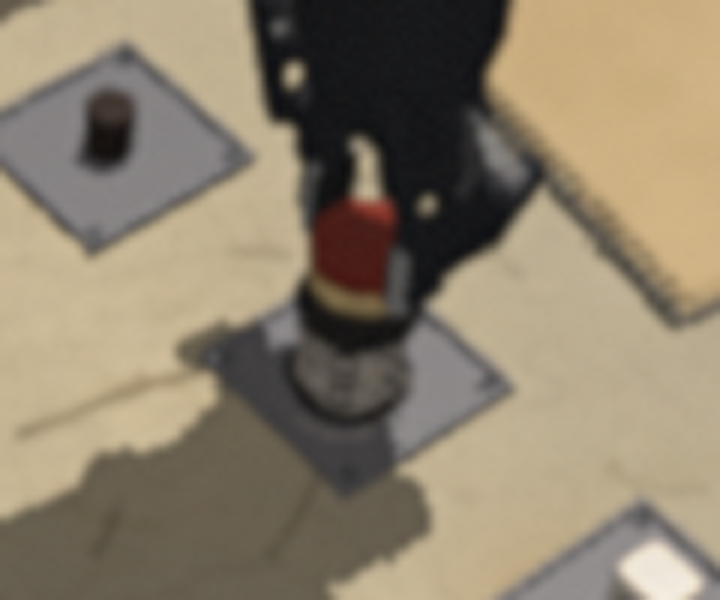

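The tin is level just above the reel, and the axes line up (crop x about 352 for both). I'll lower it 15.5 mm and release.

>>> jog_arm(gripper=[0.35,0.35,0.35,0.35,0.35,0.55,0.7,0.7], offset=[[-0.05,0,-0.6],[-0.05,0,-1.1],[-0.05,0,-1.4],[-0.05,0,-1.55],[-0.05,0,-1.55],[-0.05,0,-1.55],[-0.05,0,-1.55],[-0.05,0,-1.55]], twist=[0,0,0,0,0,0,0,0])

```text
clock: 21.65
tcp_pos: [0.6321, -0.048, 0.0508]
orientation: [0.0, -0.038, 0.999, 0.0]
wrist_force: [1.2, 0.2, 1.0]
finger_gap: 0.06
grip_force: 0.0
```

>>> jog_arm(gripper=[0.8,0.8,0.8,0.8,0.8,0.8,0.8,0.8], offset=[[0,0,0],[0,0,3],[0,0,8],[0,0,12],[-5,0,14],[-10,0,14],[-15,0,14],[-20,0,14]], twist=[0,0,0,0,0,0,0,0])

```text
clock: 22.65
tcp_pos: [0.4305, -0.0479, 0.1909]
orientation: [0.0, -0.038, 0.999, -0.0]
wrist_force: [0.4, 0.4, 0.2]
finger_gap: 0.0685
grip_force: 0.0
```

Run:
```python
from meas import *
s=env.get_state(); print(s['tcp_pos'],s['finger_gap'])
H.update(cap=.028,adp=.047,tin=.068,reel=.048)
for n,sd in(('scene',dict(cap=(326,200),tin=(367,220),adp=(416,280),braid=(368,352),tape=(497,329))),('top',dict(cap=(284,220),tin=(345,213),adp=(406,213),braid=(431,284),tape=(470,191)))):
    c=cam(n)
    for k,o in measure(n,c,sd).items(): print(n,k,np.round(o,1))
    if n=='top':cv2.imwrite('pics/t6.png',cv2.resize(c['image'][170:300,190:500,::-1],None,fx=2.5,fy=2.5))
    else: cv2.imwrite('pics/s6.png',cv2.resize(c['image'][130:330,260:500,::-1],None,fx=3,fy=3))
```

```text
[ 0.43046629 -0.04791596  0.19090538] 0.06854546679125595
scene cap [619.  107.9  25.2  20.4  57.   28. ]
scene tin [626.8 -51.9  45.8  44.   57.4  67.3]
scene adp [ 641.9 -212.3   24.9   29.2    1.9   47.2]
scene braid [ 465.4 -278.8   38.2   37.8   11.6   10.6]
scene tape [ 711.2 -384.1   95.7   96.8   81.4   24.5]
top cap [621.  110.9  20.5  20.3  45.8  28. ]
top tin [630.1 -48.2  40.8  43.    0.9  67.9]
top adp [ 645.2 -209.2   23.    26.4   11.1   48.2]
top braid [ 467.4 -278.9   34.    39.2    0.9   10.9]
top tape [ 714.7 -382.3   93.5   95.7   30.2   25.1]
```

View pics/s6.png

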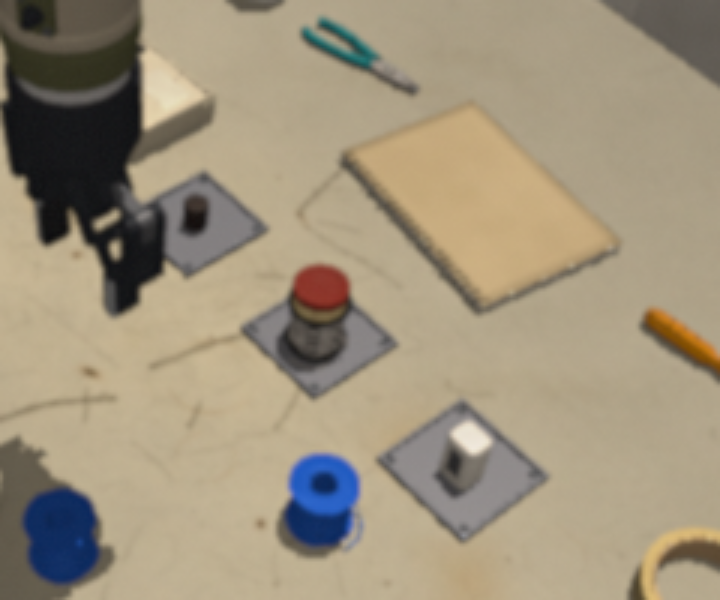

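View pics/t6.png

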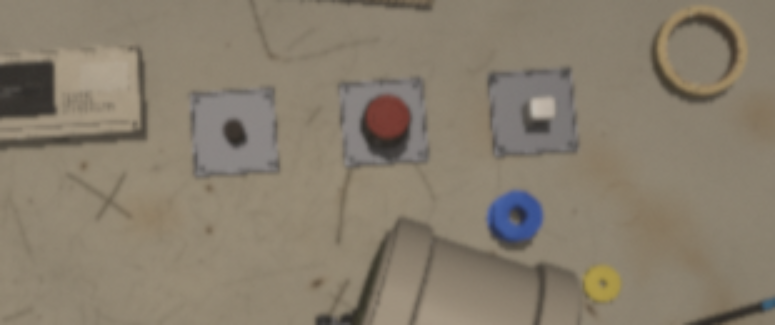

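Both views show the tin on the reel in the middle tray, the capacitor in the tray by the unit and the adaptor in the far tray. All are upright and within about 2–3 mm of centre. The tape and braid have not moved.

```bash
python3 -c "
from workcell import env
print(env.hand_in())"
```

```text
the job is handed in; nothing more can be done
None
```

I handed the job in at about 23 s: the capacitor is in the tray by the unit, the reel with the tin on top is in the middle tray, and the adaptor is in the far tray, each upright and within about 2–3 mm of centre (the tin may sit up to about 4 mm off the reel's axis by one camera), with the tape and braid reel unmoved.

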